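# Swing the lamp aside and hold the sprung cover open

## Robot

A 7-joint arm with a two-finger parallel gripper is mounted at the origin on the work surface. World frame = base frame: x ahead of the robot, y to its left, z up, the work surface at z = 0. Lengths are in m, angles in rad, forces in N, time in s.
With the tool pointing down it reaches from about 0.35 to 0.9 m from the base axis. Payload 8.1 kg.
Tool frame: the origin (TCP) lies where the fingers leave the gripper's body, on its centre line; the fingertips stand 66 mm ahead of it and the grasp point (between the pads) lies 47 mm ahead of it (arm.tip_reach is the distance from the TCP to the fingertips, in m); z points along the fingers, y is the direction in which the jaws open and shut (so a half turn about z gives the same grasp; the last joint's range is limited). The gripper opens to 92 mm and grips with 3 to 60 N. Pads are 19 mm wide; open, the fingers measure 130 mm over their backs; the gripper's body (75 mm by 190 mm) begins 47 mm behind the grasp point.
Start: joints at [-1.383, 0.434, 0.025, 1.573, -0.012, 1.134, -0.075], TCP at [0.179, 0.599, 0.292] pointing down, gripper open.
Joint ranges: [-2.62, 2.62], [-0.44, 2.09], [-1.27, 1.32], [0.08, 2.57], [-1.32, 4.46], [0.12, 2], [-2.74, 2.74]. Speed limits (rad/s): [2.22, 2.22, 3.01, 3.01, 3.14, 3.14, 3.14].

## Interface

Orientations are given as a rotation vector (axis times angle).
In Python, from cell import arm gives the robot as it stands.
- The arm moves only by the tool carry_out, never from a script. Its argument "plan" is a list of rows, each a list of 5 numbers: the shift along the world's x, y, z in cm, then the turn about the world's z in rad, then the finger opening in cm, from 0 to 9.18. In form: [[tx, ty, tz, spin, fingers], ...]. A call has 1 to 20 rows; each row is the pose to reach, as a shift and turn from the pose measured when the call began; what a row does not reach only later rows make up. A row lasts 1/10 s, in which the tool goes at most 50 mm and 8.59 degrees, less where a joint would pass 70% of its speed; a pose out of reach is approached as far as the arm can. A call with a gripper value outside its range is refused whole. The fingers move at their own pace and stop on an object; "squeeze" is the grip in N (left out, the last holds). Time passes only in rows, so rows that repeat a pose let the fingers close. It gives the time, the measured TCP pose, the force and the opening at its end, in the units of the state.
- arm.observe(): the state, without advancing time (a new reading comes with each control period).
- arm.get_image(name): name is "side" or "top" or "wrist"; returns (picture, depth): 384x512x3 uint8, red, green, blue; 384x512 float32, m along the optical axis (not along the pixel's ray), 0 where there is no reading.
- arm.get_calibration(name): a dict with "intrinsics" (3x3 intrinsics, pixels), "D" ([k1, k2, p1, p2, k3] as OpenCV has them; the pictures are not rectified), "rvec" (rotation vector, rad) and "tvec" (3), from world to camera coordinates, as OpenCV has them; the wrist camera has in their place "tool_from_camera" (4x4, takes a point from camera to tool coordinates, whose origin is the TCP and whose axes are the flange's). Camera axes: x right, y down, z forward; pixel columns grow to the right and rows downward; lengths in m; the calibration is good to about 2 mm. A picture is of the moment at which its call begins: read the wrist's pose just before it. get_calibration takes no time and is no camera call.
- arm.sign_off(): hands the job in, once; it reports no verdict.
The state is a dict: "clock": time; "joints": joint angles; "dq": joint speeds; "joint_efforts": joint torques, N m; "position": TCP position; "ee_rot": TCP orientation; "force": force on the tool from outside, world axes, zero at the start; "ft_torque": the same for the moment, N m; "width": opening from 0.0 (shut) to 1.0 (fully open).
Only numpy, scipy, OpenCV 4.12 (cv2) and the standard library are available. Lean on these libraries where they do the work, as an engineer would, in place of code of your own. Each camera call takes 0.05 s, during which the arm holds its last target. There are 200 camera calls.

## Task

The inspection lamp has been left hanging over the carrier box. First swing the lamp's arm aside to the box's left until its head is about 10 cm clear of the side of the box, where it stays by itself; then lift the box's sprung cover by the round grip on its front edge to 50 degrees and hold it there for inspection. Finish while still holding the cover at 50 degrees (it falls shut if let go), and leave the bottle, screwdriver and parts tray where they are.

Things in the scene. Friction and masses are not known exactly. Their poses are not given: they have to be found in the camera images.
- box: grey metal carrier box fixed to the bench, 200 (x) x 240 (y) x 75 mm high, under an aluminium cover 206 x 246 x 8 mm. Origin: centre of its underside. Its x points away from the grip side to the hinge side (roughly away from the robot, within 0.3 rad), y to its left, z up; +y is the side on which the lamp stands.
- cover (a joint): angle of the cover in rad: 0 shut, growing as the front edge rises, to a stop at 1.6. 50 degrees is 0.873. A spring and its own weight always pull it shut: lifting it at the grip takes about 1.5 to 3 N; it does not stay up by itself.
- cover_hinge (a point): middle of the cover's hinge axis, on the far rim of the box at 104 mm along the box's +x and 79 mm above the bench. The axis runs along the box's y. The point turns with the cover.
- cover_grip (a point): centre of the grip: a black barrel 20 mm in diameter and 34 mm long, lying along the box's y, in front of the middle of the cover's front edge on a stem 12 mm wide. It lies 236 mm from the hinge axis, in the cover's plane: when shut 132 mm from the box's centre on the robot's side (32 mm clear of the front wall) and 79 mm above the bench, with free space below it. It can be pinched from above on its two flat ends and turns freely between the fingers as the cover rises.
- lamp: lamp stand fixed to the bench, left of the box: round base 90 mm in diameter, post up to 190 mm. Origin: centre of the underside of the base, under the vertical swing axis of the arm. Its x and y run nearly as the box's.
- lamp_arm (a joint): swing angle of the lamp's arm about the post in rad: 0 when the arm points along the stand's -y (over the box), growing clockwise seen from above, 1.57 when it points along the stand's -x (towards the robot), stop at 2.6 (to the left). Stops at -0.2 the other way. Stiff: it needs about 2 to 3 N at the head and stays where it is left.
- lamp_knob (a point): point to grip on the lamp's head: a black upright knob, 16 mm in diameter, standing on the head 200 mm from the swing axis; this point is on its axis, 240 mm above the bench and 18 mm below its top; the arm tube (14 mm thick) lies at 200 mm. The white shade beneath is 72 mm in diameter and its lower rim is 150 mm above the bench.
- bottle: bystander: closed green bottle, 60 mm in diameter and 170 mm tall, right of the box. Origin: centre of its underside.
- screwdriver: bystander: screwdriver about 200 mm long lying on the bench, right of the box.
- parts_tray: bystander: black divided parts tray, 90 x 120 x 30 mm, on the bench left of the box in front of the lamp stand. Origin: centre of its underside.

How it is judged:
On the way:
1. the lamp's head is swung clear of the box's left side while the cover is still shut (y of lamp_knob in the frame of box above 0.205 m and value of joint cover below 0.1 rad), for 0.2 s.
At the end, for the whole second after the job is handed in: The cover is held still by the gripper's fingers at 50 degrees, give or take 6, and the lamp's head is still swung aside, its middle at least 85 mm beyond the box's left side (value of joint cover between 0.768 and 0.978 rad and velocity of joint cover between -0.05 and 0.05 rad/s and contact force between the fingers and box above 0.5 N and y of lamp_knob in the frame of box above 0.205 m); the arm keeps its last pose, push and grip.
It fails at once if the cover is lifted while the lamp hangs over it (value of joint cover above 0.2 rad and y of lamp_knob in the frame of box below 0.16 m).
It fails at once if the bottle is disturbed (distance of bottle from where it was at the start of the episode above 0.03 m).
It fails at once if the screwdriver is disturbed (distance of screwdriver from where it was at the start of the episode above 0.03 m).
It fails at once if the parts tray is disturbed (distance of parts_tray from where it was at the start of the episode above 0.03 m).
It also fails if it takes over 67 s, if anything falls off the work surface, if the arm or the gripper's body presses on something with over 40 N, if the wrist force passes 120 N, or if a joint passes its speed limit or range.

## Working session

There is one attempt and no reset: what is moved stays moved. The work goes in short steps, Python scripts to look and compute and a tool call to move; the robot and the scene stay as the last step left them, time stands still between calls to the robot, and variables do not carry over. Pictures are saved under pics/ and viewed, about 8 in all and at most 12, crops included, and the job is handed in when it is done.

Besides the shell and the picture viewer there is one more tool, called after "Emit:" as name(argument=value, ...) on one line, values as JSON. carry_out: Moves the arm, as the interface text tells. Its arguments: {"type":"object","properties":{"plan":{"type":"array"},"squeeze":{"type":"number"}},"required":["plan"]}

```bash
mkdir -p pics
cat > h.py <<'E'
import numpy as np, cv2
from cell import arm
def rays(name,uv,st=None):
    c=arm.get_calibration(name);K=np.array(c["intrinsics"]);D=np.array(c["D"])
    n=cv2.undistortPoints(np.float64(uv).reshape(-1,1,2),K,D).reshape(-1,2)
    d=np.c_[n,np.ones(len(n))]
    if "rvec" in c:
        R=cv2.Rodrigues(np.float64(c["rvec"]))[0];t=np.float64(c["tvec"]).ravel()
        return -R.T@t,d@R
    st=st or arm.observe();T=np.array(c["tool_from_camera"]);R=cv2.Rodrigues(np.float64(st["ee_rot"]))[0]
    return R@T[:3,3]+np.array(st["position"]),d@(R@T[:3,:3]).T
def onz(name,uv,z,st=None):
    o,d=rays(name,uv,st);return o+d*((z-o[2])/d[:,2])[:,None]
def deep(name,uv,dep,st=None):
    o,d=rays(name,uv,st);uv=np.int32(np.round(uv));return o+d*dep[uv[:,1],uv[:,0]][:,None]
def snap(name,f):
    p,d=arm.get_image(name);cv2.imwrite(f"pics/{f}.png",p[...,::-1]);np.savez(f"pics/{f}.npz",p=p,d=d);return p,d
E
python3 - <<'E'
from h import *
print(arm.observe())
a,_=snap("top","t0");b,_=snap("side","s0")
for n in("top","side"):print(n,rays(n,[[256,192]]))
E
```

```text
{'clock': 0.0, 'joints': array([-1.38260865,  0.43519604,  0.02499376,  1.57411387, -0.0116243 ,
        1.13396361, -0.07507199]), 'dq': array([ 0.00211238, -0.00217113, -0.00073235, -0.00135942,  0.00104399,
        0.00214289, -0.00105446]), 'joint_efforts': array([ 3.50219898e-04, -6.67861390e+01,  9.85274389e-01, -3.14447844e+01,
       -6.04531635e-02,  4.29125573e-02,  1.62373358e-04]), 'position': array([0.17912564, 0.59835561, 0.29145536]), 'ee_rot': array([-4.55256982e-01, -3.10833246e+00,  2.40703446e-03]), 'force': array([-0.68275793, -0.12779384,  0.13771443]), 'ft_torque': array([ 0.01704972, -0.02195814, -0.01863179]), 'width': 1.0009467281590894}
top (array([ 0.4701033 , -0.01717264,  1.33499492]), array([[ 0.09188283, -0.02314382, -0.99566933]]))
side (array([ 0.31450293, -1.10237678,  0.99287653]), array([[ 0.18973735,  0.77854049, -0.59838328]]))
```

View pics/t0.png

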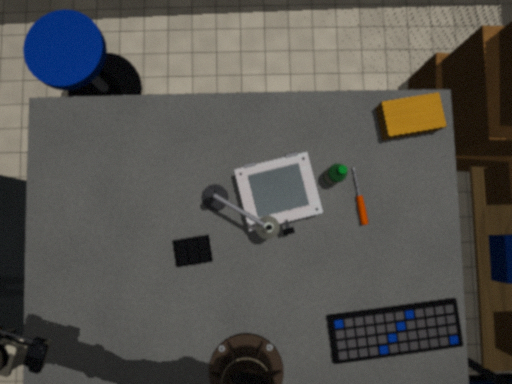

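View pics/s0.png

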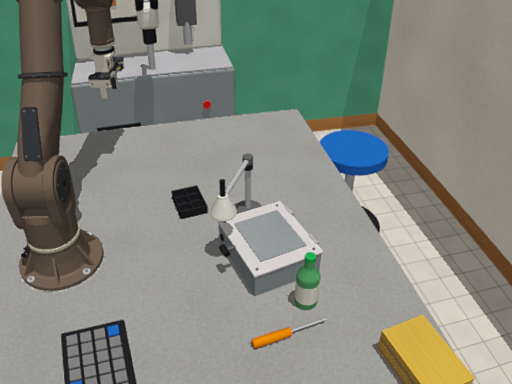

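The top view shows the box cover's corners near (235,173), (307,153), (322,212), the lamp post at (215,197), its head at (268,228) and the grip at (288,228). The side view shows the lamp head at (222,205), the knob at (222,187), the grip at (225,250), and the tray clear in front of the stand.

Run:
```python
from h import *
z=np.load("pics/t0.npz");p,d=z["p"],z["d"]
v,u=np.mgrid[140:245,190:335];uv=np.c_[u.ravel(),v.ravel()]
P=deep("top",uv,d);img=p[uv[:,1],uv[:,0]].astype(int)
m=(abs(P[:,2]-.083)<.012)&(img.min(1)>60)
r=cv2.minAreaRect(np.float32(P[m][:,:2]*1000));print("cover",m.sum(),r,cv2.boxPoints(r).round(0).tolist())
for lo,hi,n in((.225,.28,"knob"),(.16,.225,"arm")):
    k=(P[:,2]>lo)&(P[:,2]<hi);print(n,k.sum(),P[k].mean(0).round(3), P[k].min(0).round(3),P[k].max(0).round(3))
g=(abs(P[:,2]-.085)<.02)&(img.max(1)<60)&(uv[:,1]>215);print("grip",g.sum(),P[g].mean(0).round(3),P[g].min(0),P[g].max(0))
print("lampbase",onz("top",[[215,197]],.0),onz("top",[[208,186]],.19))
print("knob px",onz("top",[[268,228]],.25))
t=np.load("pics/t0.npz")["p"][140:280,160:360,::-1];a=cv2.resize(t,None,fx=3,fy=3,interpolation=2)
s=np.load("pics/s0.npz")["p"][140:300,160:330,::-1];b=cv2.resize(s,(0,0),fx=2.625,fy=2.625,interpolation=2)
b=cv2.resize(b,(200,188)) if 0 else b
cv2.imwrite("pics/c0.png",a)
# side knob
zs=np.load("pics/s0.npz");ps=zs["p"].astype(int)
mm=(ps[175:200,215:232].max(2)<60);vv,uu=np.nonzero(mm);print("side knob px",uu.min()+215,uu.max()+215,vv.min()+175,vv.max()+175,uu.mean()+215)
print(onz("side",[[uu.mean()+215,vv.min()+175]],.258))
```

```text
cover 4619 ((581.24169921875, -147.54815673828125), (254.1432342529297, 299.99444580078125), 12.836050033569336) [[424.0, -30.0], [491.0, -322.0], [738.0, -266.0], [672.0, 27.0]]
knob 27 [ 0.473 -0.075  0.255] [ 0.467 -0.081  0.229] [ 0.48  -0.069  0.26 ]
arm 735 [ 0.508 -0.02   0.195] [ 0.44  -0.111  0.16 ] [0.595 0.107 0.217]
grip 77 [ 0.462 -0.145  0.084] [ 0.4489805  -0.16442156  0.06980343] [ 0.4841218  -0.12952939  0.09040151]
lampbase [[0.57914486 0.09254655 0.        ]] [[0.59655177 0.09706645 0.19      ]]
knob px [[ 0.46955022 -0.073242    0.25      ]]
side knob px 220 224 180 195 222.0253164556962
[[ 0.47420494 -0.07611215  0.258     ]]
```

View pics/c0.png

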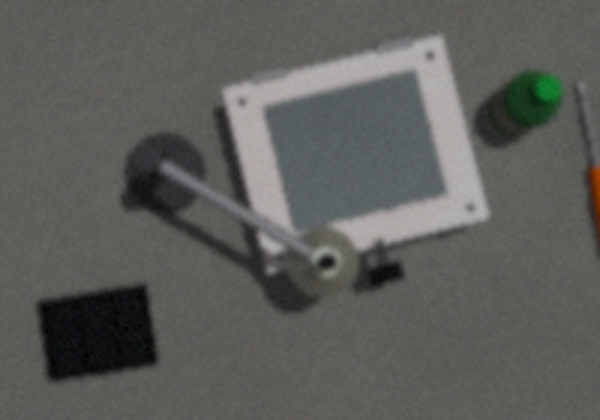

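The crop shows cover corners at crop px (222,90), (442,37), (488,217), knob (326,261), grip (385,272), post top (165,167), base (165,172) and tray corners (40,300)–(155,365).

Run:
```python
from h import *
f=lambda c,z:onz("top",np.float64(c)/3+[160,140],z)
C=f([[222,90],[442,37],[488,217]],.083)[:,:2];print(C.round(3),np.linalg.norm(np.diff(C,axis=0),axis=1))
ctr=(C[0]+C[2])/2
a=C[0]-C[1];yaw1=np.arctan2(-a[0],a[1]);b=C[1]-C[2];yaw2=np.arctan2(b[1],b[0]);print("yaw",yaw1,yaw2,"ctr",ctr)
g=f([[385,272]],.085)[0,:2];print("grip",g)
y=(yaw1+yaw2)/2;X=np.array([np.cos(y),np.sin(y)]);Y=np.array([-X[1],X[0]])
print("grip model",ctr-.132*X, "grip in box",(g-ctr)@X,(g-ctr)@Y)
k=f([[326,261]],.258)[0,:2];post=f([[165,167]],.2)[0,:2];base=f([[165,172]],.0)[0,:2]
print("knob",k,"post",post,base,"arm len",np.linalg.norm(k-post),np.linalg.norm(k-base))
for s in(post,base):print("post in box",(s-ctr)@X,(s-ctr)@Y)
v=k-post;print("swing", np.arctan2(v@-X,v@-Y))
print("tray",f([[40,300],[148,287],[157,365],[50,380]],.03).round(3))
```

```text
[[ 0.659  0.023]
 [ 0.711 -0.216]
 [ 0.516 -0.259]] [0.24496446 0.20042784]
yaw 0.21769419523540703 0.21358530816821328 ctr [ 0.58704408 -0.11772532]
grip [ 0.45954553 -0.14635058]
grip model [ 0.45810124 -0.14596968] grip in box -0.13067065483674042 -0.0006811189003382224
knob [ 0.47225016 -0.07472994] post [0.56670324 0.07605254] [0.57800016 0.09256321] arm len 0.17792341137691153 0.19791427164253653
post in box 0.021593373713068447 0.19364228384198764
post in box 0.036161479892493915 0.20735332966334705
swing 0.7752591436681753
tray [[0.437 0.231 0.03 ]
 [0.448 0.111 0.03 ]
 [0.363 0.102 0.03 ]
 [0.349 0.22  0.03 ]]
```

Emit:
carry_out(plan=[[0,0,8,0,9],[0,0,10,-0.1,9],[29.3,-67.3,10,-1.85,5],[29.3,-67.3,10,-1.85,5],[29.3,-67.3,10,-1.85,5],[29.3,-67.3,10,-1.85,5],[29.3,-67.3,10,-1.85,5],[29.3,-67.3,10,-1.85,5],[29.3,-67.3,10,-1.85,5],[29.3,-67.3,10,-1.85,5],[29.3,-67.3,10,-1.85,5],[29.3,-67.3,10,-1.85,5],[29.3,-67.3,10,-1.85,5],[29.3,-67.3,10,-1.85,5],[29.3,-67.3,10,-1.85,5],[29.3,-67.3,10,-1.85,5],[29.3,-67.3,10,-1.85,5],[29.3,-67.3,10,-1.85,5],[29.3,-67.3,10,-1.85,5],[29.3,-67.3,10,-1.85,5]], squeeze=10)

```text
clock: 2.1
position: [0.4718, -0.0735, 0.3912]
ee_rot: [-2.754, -1.508, 0.002]
force: [0.4, 0.1, 0.5]
width: 0.543
```

Run:
```python
from h import *
s=arm.observe();print(s["joints"].round(2),s["position"],s["ee_rot"],s["force"])
p,d=snap("wrist","w0")
R=cv2.Rodrigues(s["ee_rot"])[0];print("jaw",R[:,1],"z",R[:,2])
v,u=np.mgrid[0:384,0:512];uv=np.c_[u.ravel(),v.ravel()];P=deep("wrist",uv,d,s);ok=d.ravel()>0
k=ok&(P[:,2]>.235)&(P[:,2]<.27)&(p.reshape(-1,3).max(1)<70);print("knob",k.sum(),np.median(P[k],0).round(3),P[k].min(0).round(3),P[k].max(0).round(3))
k=ok&(P[:,2]>.195)&(P[:,2]<.225);print(k.sum(),P[k].min(0).round(3),P[k].max(0).round(3))
```

```text
[-0.67  0.12  0.82  1.8  -0.09  1.26 -0.4 ] [ 0.47182752 -0.07351853  0.39120855] [-2.75365687e+00 -1.50810459e+00  2.12876521e-03] [0.43292768 0.09363202 0.45244965]
jaw [ 0.84260676 -0.53852395 -0.00241   ] z [-0.00215252  0.00110721 -0.99999707]
knob 368 [ 0.476 -0.073  0.258] [ 0.467 -0.083  0.236] [ 0.482 -0.067  0.26 ]
3198 [ 0.456 -0.093  0.195] [0.572 0.076 0.225]
```

View pics/w0.png

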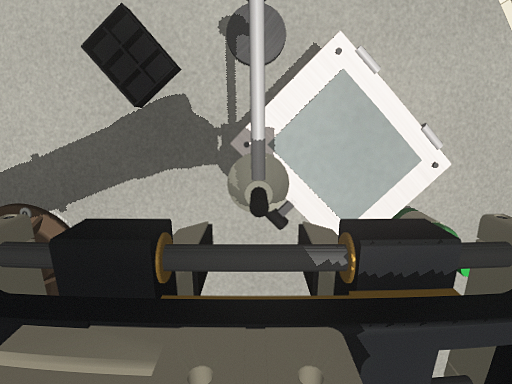

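The wrist view shows the knob at (259,200) centred between the fingers, the arm tube running straight up to the base at (256,34), and the tray at (130,55).

Run:
```python
from h import *
s=arm.observe()
b=onz("wrist",[[256,34]],.01,s)[0,:2];k=onz("wrist",[[258.5,195]],.258,s)[0,:2]
t=onz("wrist",[[258,20],[258.5,130]],.2,s)[:,:2];print("base",b,"knob",k,np.linalg.norm(b-k),"tube",t)
u=t[0]-t[1];u/=np.linalg.norm(u);print("dir",u,"post from tube",k+.2*u)
```

```text
base [0.58117906 0.09497213] knob [ 0.48027675 -0.06617064] 0.19012697918526145 tube [[ 0.55997148  0.058819  ]
 [ 0.50768456 -0.0241116 ]]
dir [0.53333441 0.84590449] post from tube [0.58694363 0.10301026]
```

Emit:
carry_out(plan=[[0.3,0,-4,0,5],[0.3,0,-8,0,5],[0.3,0,-10.2,0,5],[0.3,0,-10.2,0,1],[0.3,0,-10.2,0,1],[0.3,0,-10.2,0,1],[0.3,0,-10.2,0,1],[0.3,0,-10.2,0,1],[0.3,0,-10.2,0,1],[0.3,0,-10.2,0,1]], squeeze=10)

```text
clock: 3.15
position: [0.4754, -0.0733, 0.2902]
ee_rot: [-2.753, -1.509, -0.001]
force: [-1.6, 1.6, 7.0]
width: 0.171
```

Run:
```python
from h import *
s=arm.observe();q=np.array(s["position"][:2]);print(q,s["width"]*91.8,s["force"])
c=np.array([.581,.095]);v=q-c;print(np.linalg.norm(v),"angle",np.arctan2(-v@[.977,.214],-v@[-.214,.977]))
for i in range(1,11):
    th=-.1*i;R=np.array([[np.cos(th),-np.sin(th)],[np.sin(th),np.cos(th)]]);w=c+R@v*(.2/np.linalg.norm(v)*1)
    print(((w-q)*100).round(1),round(th,2),"boxy",(w-[.587,-.118])@[-.214,.977])
```

```text
[ 0.4753941  -0.07325744] 15.719428565499777 [-1.60871506  1.62036264  7.04700448]
0.19865340309626453 angle 0.776131312793417
[-1.7  1. ] -0.1 boxy 0.08133857425245705
[-3.2  2.3] -0.2 boxy 0.09732053298106956
[-4.6  3.8] -0.3 boxy 0.11442220282054742
[-5.8  5.4] -0.4 boxy 0.13247270953891507
[-6.9  7.1] -0.5 boxy 0.1512916984397469
[-7.8  8.8] -0.6 boxy 0.17069113640667638
[-8.5 10.7] -0.7 boxy 0.19047719066813953
[-9.  12.7] -0.8 boxy 0.21045216551035587
[-9.3 14.6] -0.9 boxy 0.2304164775875508
[-9.4 16.6] -1.0 boxy 0.250170650092773
```

Emit:
carry_out(plan=[[0,0,0.2,0,1],[-0.9,0.5,0.2,-0.05,1],[-1.7,1.0,0.2,-0.1,1],[-2.5,1.6,0.2,-0.15,1],[-3.2,2.3,0.2,-0.2,1],[-3.9,3.0,0.2,-0.25,1],[-4.6,3.8,0.2,-0.3,1],[-5.2,4.6,0.2,-0.35,1],[-5.8,5.4,0.2,-0.4,1],[-6.9,7.1,0.2,-0.5,1],[-7.4,7.9,0.2,-0.55,1],[-7.8,8.8,0.2,-0.6,1]])

```text
clock: 4.35
position: [0.398, 0.0153, 0.2925]
ee_rot: [-3.077, -0.626, -0.006]
force: [6.7, 0.6, -10.3]
width: 0.17
```

Emit:
carry_out(plan=[[-0.4,0.9,0,-0.05,1],[-0.7,1.9,0,-0.1,1],[-1.0,2.8,0,-0.15,1],[-1.2,3.8,0,-0.2,1],[-1.4,4.8,0,-0.25,1],[-1.5,5.8,0,-0.3,1],[-1.6,6.8,0,-0.35,1],[-1.6,7.7,0,-0.4,1],[-1.6,7.7,0,-0.4,1],[-1.6,7.7,0,-0.4,1]])

```text
clock: 5.35
position: [0.3817, 0.0923, 0.2924]
ee_rot: [-3.141, -0.005, -0.006]
force: [-1.1, 2.1, -3.8]
width: 0.174
```

Emit:
carry_out(plan=[[0,0,0,0,3.5],[0,0,0,0,3.5],[0,0,0,0,3.5],[0,0,5,0,3.5],[0,0,10,0,5.5],[0,0,12,0,5.5],[-1,-8,12,0,5.5],[-1,-14,12,0,5.5],[-1,-14,12,0,5.5],[-1,-14,12,0,5.5]])

```text
clock: 6.35
position: [0.3713, -0.0532, 0.4126]
ee_rot: [-3.139, 0.007, -0.007]
force: [0.1, 0.3, -0.1]
width: 0.597
```

Run:
```python
from h import *
s=arm.observe();print(s["joints"].round(2),s["position"],s["ee_rot"])
R=cv2.Rodrigues(s["ee_rot"])[0];print("jaw",R[:,1],np.arctan2(R[1,1],R[0,1]))
p,d=snap("wrist","w1");a,da=snap("top","t1")
cv2.imwrite("pics/v1.png",np.vstack([p,a])[...,::-1][:, :][::1] if 0 else np.hstack([cv2.resize(p,(400,300)),cv2.resize(a,(400,300))])[...,::-1])
for n,pp,dd in(("wrist",p,d),("top",a,da)):
    v,u=np.mgrid[0:384,0:512];uv=np.c_[u.ravel(),v.ravel()];P=deep(n,uv,dd,s if n=="wrist" else None)
    k=(dd.ravel()>0)&(P[:,2]>.238)&(P[:,2]<.265)&(P[:,1]>.03)&(P[:,1]<.2)&(P[:,0]>.3)&(P[:,0]<.5)&(pp.reshape(-1,3).max(1)<80)
    if k.sum():m=P[k].mean(0);print(n,k.sum(),m,"boxy",(m[:2]-[.587,-.118])@[-.214,.977])
```

```text
[-1.01 -0.24  0.83  1.96  0.18  1.35 -1.8 ] [ 0.3712802  -0.05317784  0.41263374] [-3.13890989  0.00731551 -0.00709451]
jaw [-0.00465509 -0.99998558 -0.00267674] -1.5754514526607346
wrist 381 [0.38150583 0.0896542  0.25370753] boxy 0.24685390428035764
top 27 [0.37900687 0.09151205 0.25589702] boxy 0.24920380776736908
```

View pics/v1.png

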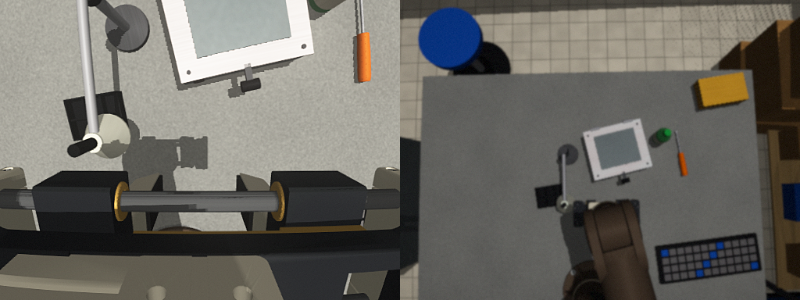

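The lamp's head is at box y ≈ 0.248 with the cover shut. In the wrist view (half of the composite) the grip is near (251,85), the front cover corners at (187,82) and (313,52). Next I measure the grip precisely.

Run:
```python
from h import *
s=arm.observe();z=np.load("pics/w1.npz");p,d=z["p"],z["d"]
v,u=np.mgrid[85:130,290:350];uv=np.c_[u.ravel(),v.ravel()];P=deep("wrist",uv,d,s)
k=(P[:,2]>.07)&(P[:,2]<.1)&(p[uv[:,1],uv[:,0]].max(1)<60)
print(k.sum(),P[k].mean(0).round(4));r=cv2.minAreaRect(np.float32(P[k][:,:2]*1000));print(r)
b=P[k];y=.215;X=np.array([np.cos(y),np.sin(y)]);Y=np.array([-X[1],X[0]])
xx,yy=b[:,:2]@X,b[:,:2]@Y;print(np.percentile(xx,[1,50,99]),np.percentile(yy,[1,50,99]))
h=xx<np.percentile(xx,60);print(b[h].mean(0));c=(np.percentile(yy[h],1)+np.percentile(yy[h],99))/2;print("len",np.ptp(yy[h]))
c0=[.587,-.118]
top=b[:,2]>.0865;print("top",top.sum(),b[top].mean(0))
print("model",np.array(c0)-.132*X)
```

```text
286 [ 0.4615 -0.1382  0.0857]
((471.69097900390625, -135.922119140625), (43.52483367919922, 33.78742980957031), 22.154804229736328)
[0.41205019 0.42014954 0.45037093] [-0.25094995 -0.23289248 -0.21915892]
[ 0.45718665 -0.13881391  0.08584496]
len 0.03243271133756215
top 143 [ 0.4616162  -0.13975419  0.08783157]
model [ 0.45803912 -0.14616186]
```

Emit:
carry_out(plan=[[4,-4,0,0.1,6],[9,-8.9,-3,0.22,6],[9,-8.9,-8,0.22,6],[9,-8.9,-13,0.22,6],[9,-8.9,-18,0.22,6],[9,-8.9,-21,0.22,6],[9,-8.9,-21,0.22,6],[9,-8.9,-21,0.22,6],[9,-8.9,-21,0.22,6]])

```text
clock: 7.35
position: [0.4617, -0.1371, 0.2026]
ee_rot: [-3.12, -0.346, -0.003]
force: [0.7, -0.6, 1.2]
width: 0.653
```

Run:
```python
from h import *
s=arm.observe();print(s["position"],s["width"])
p,d=snap("wrist","w2")
v,u=np.mgrid[0:384,0:512];uv=np.c_[u.ravel(),v.ravel()];P=deep("wrist",uv,d,s)
k=(d.ravel()>0)&(P[:,2]>.07)&(P[:,2]<.1)&(p.reshape(-1,3).max(1)<60)&(abs(P[:,0]-.461)<.03)&(abs(P[:,1]+.142)<.035)
y=.215;X=np.array([np.cos(y),np.sin(y)]);Y=np.array([-X[1],X[0]])
q=P[k];xx=(q[:,:2]-s["position"][:2])@X;yy=(q[:,:2]-s["position"][:2])@Y
print(k.sum(),q.mean(0),np.percentile(xx,[1,10,50,90,99]).round(4),np.percentile(yy,[1,10,50,90,99]).round(4),q[:,2].max())
h=xx<np.percentile(xx,50);print(np.percentile(yy[h],[1,50,99]))
```

```text
[ 0.46169822 -0.13708031  0.20258759] 0.6527950355242125
1393 [ 0.46736513 -0.14468142  0.08533835] [-0.0098 -0.0065  0.0032  0.0174  0.0246] [-0.0249 -0.021  -0.0087  0.0041  0.0079] 0.09020658708840368
[-0.02532846 -0.00870841  0.00787915]
```

View pics/w2.png

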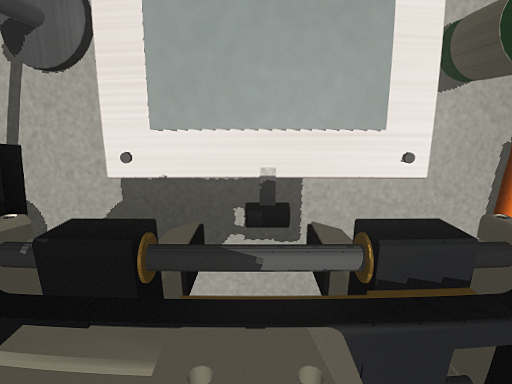

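The wrist view shows the barrel centred at about (268,214), between the open fingers but about 9 mm towards −y. I shift and descend.

Emit:
carry_out(plan=[[0.2,-0.9,0,0,6],[0.2,-0.9,0,0,6],[0.2,-0.9,-4,0,6],[0.2,-0.9,-6,0,6],[0.2,-0.9,-7.8,0,6],[0.2,-0.9,-7.8,0,6],[0.2,-0.9,-7.8,0,6]])

```text
clock: 8.1
position: [0.4649, -0.1462, 0.1267]
ee_rot: [-3.12, -0.348, -0.009]
force: [0.1, -0.0, 1.1]
width: 0.653
```

Emit:
carry_out(plan=[[0,0,0,0,2.5],[0,0,0,0,2.5],[0,0,0,0,2.5],[0,0,0,0,2.5],[0,0,0,0,2.5],[0,0,0,0,2.5],[0,0,0,0,2.5],[0,0,0,0,2.5]], squeeze=15)

```text
clock: 8.9
position: [0.4651, -0.1457, 0.1267]
ee_rot: [-3.119, -0.348, -0.009]
force: [1.9, 5.3, 1.3]
width: 0.368
```

Run:
```python
from h import *
s=arm.observe();print(s["position"],s["ee_rot"],s["width"]*91.8,s["force"],s["ft_torque"])
snap("wrist","w3")
for a in range(5,51,5):
    t=np.radians(a);b=.236*(1-np.cos(t))*100;print(a,(b*np.array([.977,.213])).round(2),round(23.6*np.sin(t),2))
```

```text
[ 0.46507178 -0.14573026  0.12669854] [-3.11931429 -0.34813337 -0.00908275] 33.78781671245204 [1.86655863 5.27859621 1.25021815] [ 1.0192975  -0.17683903 -0.131349  ]
5 [0.09 0.02] 2.06
10 [0.35 0.08] 4.1
15 [0.79 0.17] 6.11
20 [1.39 0.3 ] 8.07
25 [2.16 0.47] 9.97
30 [3.09 0.67] 11.8
35 [4.17 0.91] 13.54
40 [5.39 1.18] 15.17
45 [6.75 1.47] 16.69
50 [8.24 1.8 ] 18.08
```

View pics/w3.png

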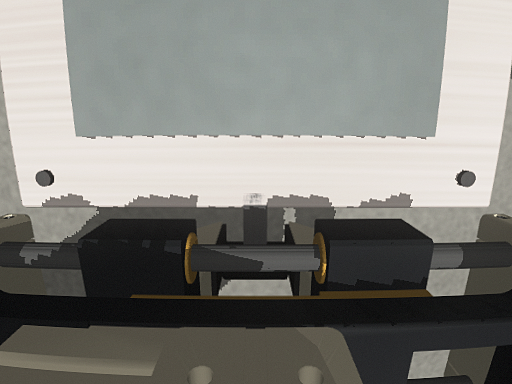

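The fingers hold the barrel (opening 33.8 mm, stem centred at about (255,222)). I now follow the arc.

Emit:
carry_out(plan=[[0,0,0,0,2.5],[0,0,1,0,2.5],[0.1,0,2.1,0,2.5],[0.2,0,3.1,0,2.5],[0.3,0.1,4.1,0,2.5],[0.6,0.1,5.1,0,2.5],[0.8,0.2,6.1,0,2.5],[1.1,0.2,7.1,0,2.5],[1.4,0.3,8.1,0,2.5],[1.4,0.3,8.1,0,2.5]], squeeze=25)

```text
clock: 9.95
position: [0.4791, -0.1426, 0.2088]
ee_rot: [-3.119, -0.348, -0.009]
force: [-3.5, 3.3, -3.8]
width: 0.365
```

Emit:
carry_out(plan=[[0.4,0.1,0.9,0,2.5],[0.8,0.2,1.8,0,2.5],[1.2,0.3,2.7,0,2.5],[1.7,0.4,3.6,0,2.5],[2.2,0.5,4.5,0,2.5],[2.8,0.6,5.3,0,2.5],[3.4,0.7,6.2,0,2.5],[4.0,0.9,7.0,0,2.5],[4.7,1.0,7.8,0,2.5],[5.4,1.2,8.5,0,2.5],[6.1,1.3,9.2,0,2.5],[6.8,1.5,9.9,0,2.5],[6.8,1.5,9.9,0,2.5],[6.8,1.5,9.9,0,2.5],[6.8,1.5,9.9,0,2.5],[6.8,1.5,9.9,0,2.5]])

```text
clock: 11.55
position: [0.5474, -0.1272, 0.3075]
ee_rot: [-3.118, -0.349, -0.01]
force: [2.2, 5.0, -8.2]
width: 0.371
```

Run:
```python
from h import *
s=arm.observe();print(s["clock"],s["position"],s["width"]*91.8,s["force"])
w,dw=snap("wrist","w4");t,dt=snap("top","t4");sd,ds=snap("side","s4")
cv2.imwrite("pics/v4.png",np.hstack([cv2.resize(w,(400,300)),sd[120:330,120:400][:,:]if 0 else cv2.resize(sd[110:320,120:400],(400,300))])[...,::-1])
y=.215;X=np.array([np.cos(y),np.sin(y)]);Y=np.array([-X[1],X[0]]);c0=np.array([.588,-.117])
v,u=np.mgrid[0:384,0:512];uv=np.c_[u.ravel(),v.ravel()]
for n,p,d in(("wrist",w,dw),("top",t,dt),("side",sd,ds)):
    P=deep(n,uv,d,s if n=="wrist" else None);bx=(P[:,:2]-c0)@X;by=(P[:,:2]-c0)@Y
    m=(d.ravel()>0)&(abs(by)<.11)&(p.reshape(-1,3).min(1)>90)&(bx>-.06)&(bx<.1)&(P[:,2]>.09)&(P[:,2]<.3)
    ang=np.degrees(np.arctan2(P[:,2]-.079,.104-bx))
    m&=(ang>25)&(ang<75)
    print(n,"cover",m.sum(),np.percentile(ang[m],[10,50,90]).round(1) if m.sum() else"")
    if m.sum()>20: print("  slope",np.degrees(np.arctan(-np.polyfit(bx[m],P[m,2],1)[0])))
    k=(d.ravel()>0)&(P[:,2]>.24)&(P[:,2]<.265)&(abs(P[:,0]-.38)<.04)&(abs(P[:,1]-.091)<.04)&(p.reshape(-1,3).max(1)<80)
    if k.sum():print("  lamp box y",by[k].mean())
```

```text
11.55 [ 0.54744601 -0.12717206  0.30752002] 34.04614699423763 [ 2.17121358  4.97684736 -8.24317666]
wrist cover 49005 [51.3 52.7 57.5]
  slope 48.874741210069516
top cover 407 [50.9 53.5 65.2]
  slope 49.20035823884533
  lamp box y 0.248482782601009
side cover 673 [49.6 52.3 56.8]
  slope 47.91207274053596
  lamp box y 0.24378742503939377
```

View pics/v4.png

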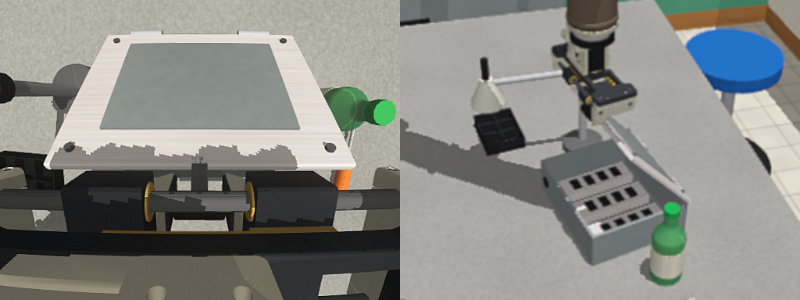

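The composite shows the cover raised and the barrel still between the fingers. The slope reads about 49°, and the grip's rise of 180.8 mm gives 50°. The lamp, tray and bottle are standing clear. I let it settle, then hand in.

Emit:
carry_out(plan=[[0,0,0,0,2.5],[0,0,0,0,2.5],[0,0,0,0,2.5],[0,0,0,0,2.5]])

```text
clock: 12.1
position: [0.5475, -0.1272, 0.3075]
ee_rot: [-3.118, -0.349, -0.01]
force: [-0.4, 4.2, -5.5]
width: 0.365
```

Run:
```python
from h import *
s=arm.observe();print(s["position"],abs(s["dq"]).max(),s["width"]*91.8,s["force"])
if s["width"]>.35 and abs(s["position"][2]-.3075)<.004: print(arm.sign_off())
```

```text
[ 0.54745431 -0.12716462  0.30748122] 0.0025820609416863194 33.50959794326747 [-0.44971163  4.19991169 -5.49062748]
the job is handed in; nothing more can be done
None
```

I swung the lamp aside by its knob, then pinched the cover's grip on its ends, lifted it along its arc to 50° and handed the job in while still holding it, at about 12 s of the 67 s allowed. The sign-off gives no verdict.

- **Lamp:** after the swing, the head was at box y of about 0.248 m, with the cover still shut. Once the cover was up, the top camera read 0.248 m and the side camera 0.244 m; the limit is 0.205 m.
- **Cover:** the grip's 181 mm rise corresponds to 50.0°, and the cover's measured slope is 48–49° across the three cameras. A cruder angle from points on the cover's upper face read 52–53°. That is a little high because those points lie above the hinge plane, but it is still within 6°.
- **Hold:** the fingers stood at 33.5 mm on the 34 mm barrel with a 25 N grip, and the arm was still.
- **Bystanders:** I checked the bottle, screwdriver and tray only by eye, and saw no movement. The arm never went near them except when the lamp's head passed above the tray.

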